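Close the wet palette: turn the keyed lid to its pin and press it home

TASK

Close the round wet palette. With a fingertip against the side of the rib on its lid, push the lid round until the notch in its rim stands over the pin on the dish, then press the lid straight down fully home, with its notch over the pin. Do not pinch the rib or lift the lid, leave the dropper bottles and tweezers where they are, and finish with the hand clear.

Things in the scene. Friction and masses are not known exactly. Their poses are not given: they have to be found in the camera images.
- pin (a point): Top of the steel pin on the dish: a round bar 8 mm thick lying radially on an ear of the blue-glazed ceramic dish (dish 120 mm diameter, 30 mm tall, fixed on a 3 mm grey mat). The pin reaches from 52 to 78 mm from the dish's centre, so its outer part sticks out beyond the lid's edge. This point is on the pin's top line (1 mm below the raised lid's underside), 60 mm from the centre. Its frame: x points radially outwards from the dish's centre, z up.
- notch (a point): Middle of the only notch in the lid's rim, level with the lid's underside, 60 mm from the lid's centre. The notch is 13 mm wide, straight-sided, cut 15 mm deep radially and open at the rim. It must end straddling the pin. Its frame: x points radially outwards through the notch, z up.
- press_pad (a point): Centre of the top of the low round pad (28 mm diameter, 3 mm high) in the middle of the lid, on the lid's axis, 9 mm above the lid's underside. The lid is a plain white plastic disc, 124 mm diameter, 6 mm thick; its top face is 45 mm above the mat (48 mm above the desk) while raised and 8 mm lower when home. A good place to press. The lid turns without wobbling about a fixed upright axis through this point.
- rib_top (a point): Centre of the top edge of the upright rib on the lid, 39 mm from the lid's centre on the side opposite the notch. The rib runs along the radius from 24 to 54 mm from the centre; it is 10 mm thick up to 14 mm above the lid's top face, with a 6 mm thick crest up to 16 mm.
- rib_left: Flank of the lid's rib (the left one as seen looking from the rib towards the lid's centre): a plate 30 mm along the radius, 4 mm thick, rising 14 mm from the lid's top. Origin at the plate's centre, level with the lid's top face. Pushing on its outer face turns the lid counter-clockwise seen from above. Local x and y are those of the lid (x from the rib through the centre to the notch).
- rib_right: Flank of the lid's rib (the right one as seen looking from the rib towards the lid's centre): a plate 30 mm along the radius, 4 mm thick, rising 14 mm from the lid's top. Origin at the plate's centre, level with the lid's top face. Pushing on its outer face turns the lid clockwise seen from above. Local x and y are those of the lid (x from the rib through the centre to the notch).
- lid (a joint): Turn of the lid about its upright axis, rad: 0 (or a whole turn, 6.283) when the notch is exactly at the pin, growing counter-clockwise seen from above. Turns freely both ways against friction of about 0.12 N m (3 N at the rib) and stays where it is left. The notch has 2.5 mm play either side of the pin (0.04 rad) and the round pin guides it in from a little farther off.
- lid_down (a joint): How far the lid is pressed down, m: 0 as it stands raised at the start, 0.008 when fully home, negative if lifted. The rubber seal holds it by friction: it takes about 6 N to push down and stays where it is left. Unless the notch is over the pin the lid is stopped by the pin after 1 to 2 mm.
- dropper0: White plastic dropper bottle, 26 mm diameter, 74 mm tall, black pointed cap, standing loose 100 to 145 mm from the palette's centre, on the side away from the pin. Origin at the centre of its underside. Bystander: leave it alone.
- dropper1: White plastic dropper bottle, 26 mm diameter, 74 mm tall, black pointed cap, standing loose 100 to 145 mm from the palette's centre, on the side away from the pin. Origin at the centre of its underside. Bystander: leave it alone.
- dropper2: White plastic dropper bottle, 26 mm diameter, 74 mm tall, black pointed cap, standing loose 100 to 145 mm from the palette's centre, on the side away from the pin. Origin at the centre of its underside. Bystander: leave it alone.
- tweezers: Steel tweezers, 120 mm long, 10 to 15 mm wide, 9 mm high, lying loose on the mat beyond the palette. Origin at the centre of the underside, x along their length. Bystander: leave alone.
Not all that is in view belongs to the job. There is more than one size of the part that bears pin; the job needs the middle-sized.

How it is judged:
By the outcome, as a careful person would: the job done as asked, in the order asked, and still so for the second after the job is handed in, with the robot touching nothing.
It also fails if it takes over 51 s, if anything falls off the work surface, if the arm or the gripper's body presses on something with over 40 N, if the wrist force passes 120 N, or if a joint passes its speed limit or range.

ROBOT

A 6-joint arm with a two-finger parallel gripper is mounted at the origin on the work surface. World frame = base frame: x ahead of the robot, y to its left, z up, the work surface at z = 0. Lengths are in m, angles in rad, forces in N, time in s.
With the tool pointing down it reaches from about 0.35 to 0.975 m from the base axis. Payload 4.9 kg.
Tool frame: the origin (TCP) lies on the centre line of the jaws, within the pads' length; the fingertips stand ctrl.nose_length ahead of it and the grasp point (between the pads) lies 2 mm behind it (ctrl.nose_length is the distance from the TCP to the fingertips, in m); z points along the fingers, y is the direction in which the jaws open and shut (so a half turn about z gives the same grasp; the last joint's range is limited). The gripper opens to 85 mm and grips with 20 to 120 N. Pads are 22 mm wide; open, the fingers measure 114 mm over their backs; the gripper's body (76 mm by 85 mm) begins 54 mm behind the grasp point. The pads swing forward as they close: fully open they stand 13 mm farther back than shut.
Start: joints at [-1.255, 0.053, 1.613, -0, 1.476, -0.119], TCP at [0.263, -0.567, 0.248] pointing down, gripper open.
Joint ranges: [-3.01, 3.01], [-1.01, 2.22], [0.06, 2.58], [-1.02, 4.17], [0.09, 2.62], [-3.14, 3.14]. Speed limits (rad/s): [2.57, 2.57, 3.14, 3.14, 3.14, 3.14].

INTERFACE

Orientations are given as a rotation vector (axis times angle).
In Python, from station import sensors, get_image, order, ctrl gives the robot as it stands.
- The arm moves only by the tool move_arm, never from a script. Its argument "increments" is a list of rows, each a list of 5 numbers: the shift along the tool's x, y, z in cm, then the turn about the tool's z in degrees, then the finger opening in cm, from 0 to 8.54. In form: [[dx, dy, dz, twist, gripper], ...]. A call has 1 to 5 rows; each row is the pose to reach, as a shift and turn from the pose commanded when the call began, along the tool's axes at that moment; what a row does not reach only later rows make up. A row lasts 1/8 s, in which the tool goes at most 62.5 mm and 10.7 degrees, less where a joint would pass 70% of its speed; a pose out of reach is approached as far as the arm can. A call with a gripper value outside its range is refused whole. The fingers move at their own pace and stop on an object; "newtons" is the grip in N (left out, the last holds). Time passes only in rows, so rows that repeat a pose let the fingers close. It gives the time, the measured TCP pose, the force and the opening at its end, in the units of the state.
- sensors.get_obs(): the state, without advancing time (a new reading comes with each control period).
- get_image(name): name is "scene" or "top"; returns a dict with "image" (384x512x3 uint8, red, green, blue), "K" (3x3 intrinsics, pixels), "D" ([k1, k2, p1, p2, k3] as OpenCV has them; the pictures are not rectified), "R" (3x3) and "t" (3): a world point X has camera coordinates R X + t. Camera axes: x right, y down, z forward; pixel columns grow to the right and rows downward; lengths in m; the calibration is good to about 2 mm. A picture is of the moment at which its call begins. There is no depth.
- order.finish_job(): hands the job in, once; it reports no verdict.
The state is a dict: "t": time; "q": joint angles; "dq": joint speeds; "effort": joint torques, N m; "tool_pos": TCP position; "tool_rot": TCP orientation; "contact_force": force on the tool from outside, world axes, zero at the start; "wrist_torque": the same for the moment, N m; "opening": finger opening in m.
Only numpy, scipy, OpenCV 4.12 (cv2) and the standard library are available. Lean on these libraries where they do the work, as an engineer would, in place of code of your own. Each camera call takes 0.05 s, during which the arm holds its last target.

## Working session

There is one attempt and no reset: what is moved stays moved. The work goes in short steps, Python scripts to look and compute and a tool call to move; the robot and the scene stay as the last step left them, time stands still between calls to the robot, and variables do not carry over. Pictures are saved under pics/ and viewed, and the job is handed in when it is done.

Besides the shell and the picture viewer there is one more tool, called after "Request:" by a JSON object that holds its "api" and its "payload". move_arm: Moves the arm, as the interface text tells. Its arguments: {"type":"object","properties":{"increments":{"type":"array"},"newtons":{"type":"number"}},"required":["increments"]}

```bash
mkdir -p pics; ls; python3 - <<'E'
from station import sensors, get_image, order, ctrl
import cv2
o=sensors.get_obs();print(o);print(ctrl.nose_length)
for n in("scene","top"):
    d=get_image(n);cv2.imwrite(f"pics/{n}0.png",cv2.resize(d["image"][:,:,::-1],(800,600),interpolation=cv2.INTER_CUBIC));print(d["K"],d["D"],d["R"],d["t"])
E
```

```text
pics
{'t': 0.0, 'q': array([-1.25499403e+00,  5.33670098e-02,  1.61430750e+00, -3.97573601e-05,
        1.47596585e+00, -1.18983353e-01]), 'dq': array([-1.49503265e-03,  2.00409851e-03, -9.61624607e-04,  2.04508560e-03,
        1.17756070e-03,  8.04810179e-05]), 'effort': array([ 2.42085189e-04, -3.93680799e+01, -3.70175171e+01, -1.46939415e-04,
        7.18542491e-03,  1.49207196e-06]), 'tool_pos': array([ 0.26307699, -0.56628895,  0.24704861]), 'tool_rot': array([-3.06566194e+00, -6.77160139e-01,  3.77644516e-04]), 'contact_force': array([ 0.37653756, -0.093928  ,  0.69164099]), 'wrist_torque': array([-0.03224317,  0.0038256 ,  0.0001787 ]), 'opening': 0.0854757825860166}
0.017
[[392.71929232   0.         257.15981955]
 [  0.         392.71929232 196.73716051]
 [  0.           0.           1.        ]] [-0.07086077  0.          0.          0.          0.        ] [[ 0.72238609  0.69124994 -0.01821693]
 [ 0.4741565  -0.51434581 -0.7145796 ]
 [-0.50332291  0.50756469 -0.69931691]] [-0.52623673 -0.16766316  1.1622239 ]
[[443.03309525   0.         254.89135338]
 [  0.         443.03309525 190.01599657]
 [  0.           0.           1.        ]] [-0.11333762  0.          0.          0.          0.        ] [[-0.0222013  -0.99975302  0.00100511]
 [-0.99233002  0.02191415 -0.12165892]
 [ 0.12160685 -0.00369839 -0.99257146]] [0.14992779 0.60806951 0.92893777]
```

View pics/scene0.png

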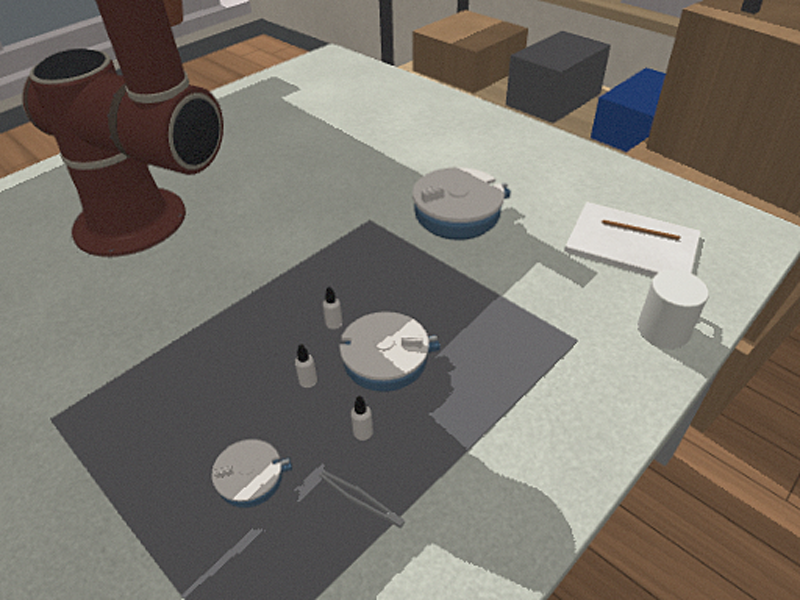

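View pics/top0.png

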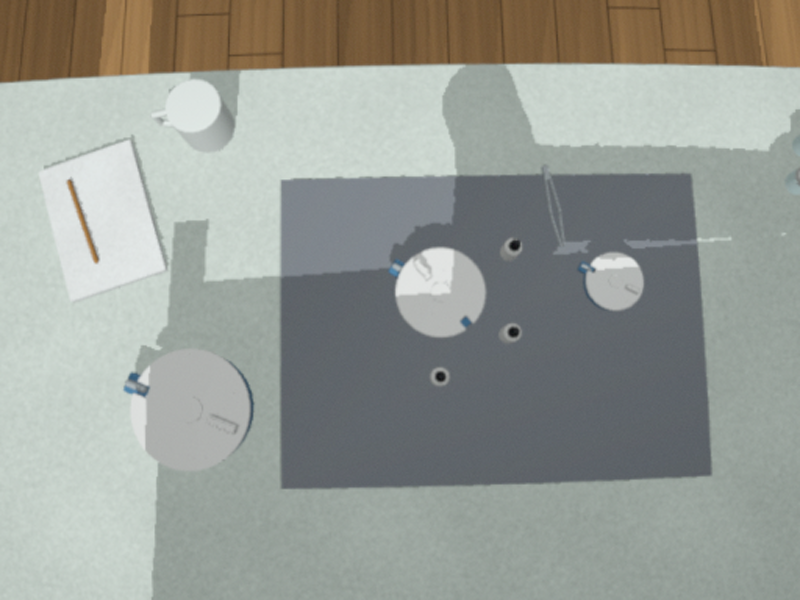

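The middle-sized palette is at (440,292) in the top view. Its pin is at about (396,268), its notch at (466,322) and its rib at (423,266). Three droppers stand to its right and below. I'll enlarge it next.

```bash
cat > h.py <<'E'
from station import sensors, get_image, order, ctrl
import cv2, numpy as np
def crop(n,u0,v0,u1,v1,s,f):
    d=get_image(n);im=d["image"][v0:v1,u0:u1,::-1]
    im=cv2.resize(im,None,fx=s,fy=s,interpolation=cv2.INTER_CUBIC);cv2.imwrite("pics/"+f,im);return d
def ray(d,uv,z):
    p=cv2.undistortPoints(np.array([[uv]],float),d["K"],np.array(d["D"])).ravel()
    R=d["R"];t=d["t"];C=-R.T@t;r=R.T@np.array([p[0],p[1],1]);return C+r*(z-C[2])/r[2]
def proj(d,X):
    return cv2.projectPoints(np.array(X,float).reshape(-1,1,3),cv2.Rodrigues(d["R"])[0],d["t"],d["K"],np.array(d["D"]))[0].reshape(-1,2)
E
python3 - <<'E'
from h import *
crop("top",230,140,350,250,6.5,"t1.png");crop("scene",180,180,300,290,5.4,"s1.png")
E
```

```text
(no output)
```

View pics/t1.png

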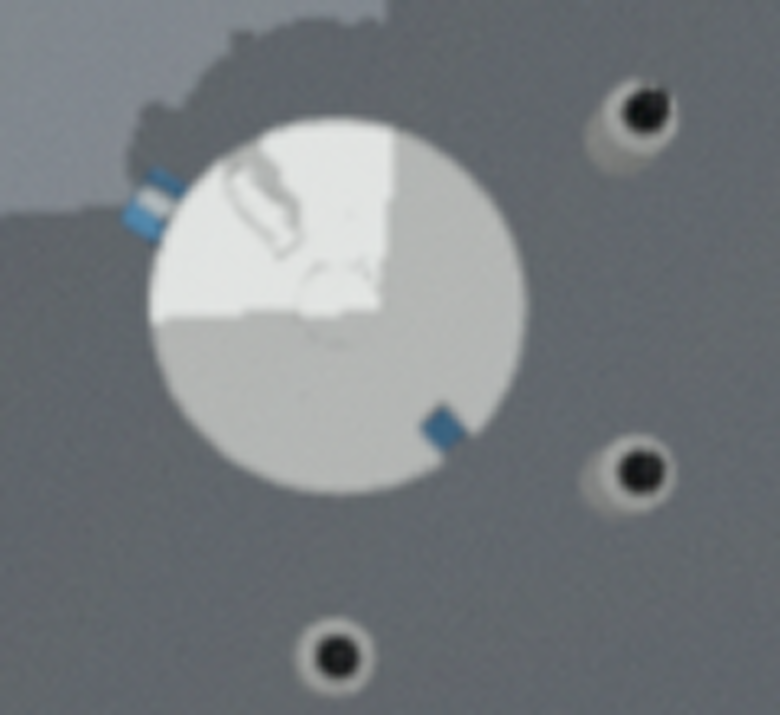

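View pics/s1.png

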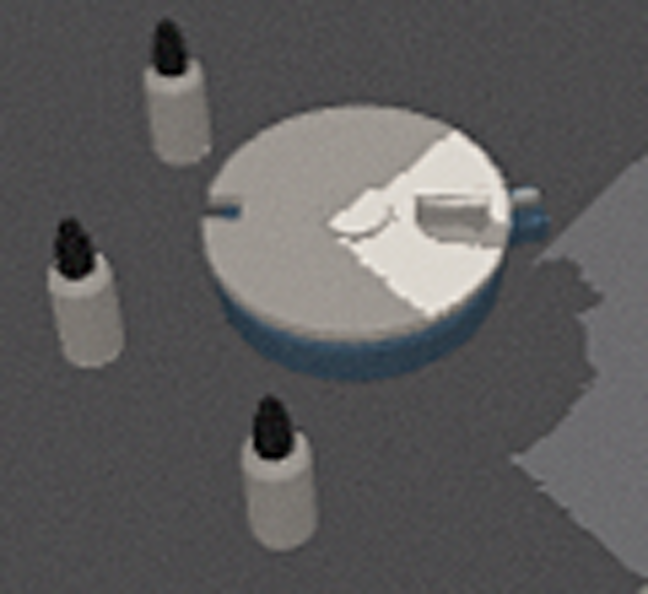

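```bash
cat > m.py <<'E'
from h import *
dt=get_image("top");ds=get_image("scene")
T=lambda x,y,z:ray(dt,(230+(x+.5)/6.5-.5,140+(y+.5)/6.5-.5),z)
S=lambda x,y,z:ray(ds,(180+(x+.5)/5.4-.5,180+(y+.5)/5.4-.5),z)
E
python3 - <<'E'
from m import *
np.set_printoptions(precision=4,suppress=True)
e=[T(x,y,.048)[:2] for x,y in [(149,306),(526,306),(337,117),(337,494)]]
c=np.mean(e,0);print(np.array(e),c, np.linalg.norm(e[0]-e[1])/2)
e2=[S(x,y,.048)[:2] for x,y in [(203,222),(513,215),(365,104)]];print(np.array(e2))
# circumcentre
A=np.array([e2[1]-e2[0],e2[2]-e2[0]])*2;b=[e2[1]@e2[1]-e2[0]@e2[0],e2[2]@e2[2]-e2[0]@e2[0]];print("scene c",np.linalg.solve(A,b))
def pol(p,n):
    v=p[:2]-c;print(n,p[:2],np.linalg.norm(v),np.degrees(np.arctan2(v[1],v[0])))
pol(T(337,303,.051),"pad")
pol(T(432,415,.048),"notch in");pol(T(462,448,.046),"notch out")
pol(T(157,200,.041),"pin mid");pol(T(138,190,.041),"pin outer")
pol(T(270,200,.064),"rib mid");pol(T(288,244,.064),"rib in");pol(T(247,160,.064),"rib out")
pol(S(210,210,.048),"notch s");pol(S(240,210,.046),"notch s in");pol(S(530,194,.041),"pin s")
for x,y in[(648,110),(640,470),(337,657)]:pol(T(x,y,.077),"drop")
for x,y in[(182,160),(95,362),(280,545)]:pol(S(x,y,.003),"dropbase S")
E
```

```text
[[0.6173 0.1415]
 [0.6146 0.0161]
 [0.6798 0.0771]
 [0.5535 0.0809]] [0.6163 0.0789] 0.06268356740259923
[[0.5748 0.0354]
 [0.6642 0.1235]
 [0.5752 0.1282]]
scene c [0.6174 0.0816]
pad [0.6166 0.0792] 0.0004165328184951554 49.06944298308632
notch in [0.5789 0.0487] 0.048071901997093776 -141.03013448172888
notch out [0.5679 0.0389] 0.06279232761828885 -140.40751104847195
pin mid [0.6541 0.138 ] 0.0701639524510892 57.40991374133697
pin outer [0.6576 0.1443] 0.0773921909910163 57.713881365927
rib mid [0.6494 0.101 ] 0.039826094155838425 33.73324721120936
rib in [0.6347 0.0955] 0.024796705344923398 42.079365698196774
rib out [0.6629 0.1082] 0.05505170724963767 32.171584960509755
notch s [0.572  0.0418] 0.057728484207079614 -140.02809396051205
notch s in [0.5796 0.0513] 0.04594678222735594 -143.05299166109646
pin s [0.6574 0.1417] 0.07505845791329512 56.81571472650777
drop [ 0.6744 -0.0225] 0.11684045619328164 -60.19560858235181
drop [ 0.5571 -0.0148] 0.11086984365551394 -122.28428127801637
drop [0.4998 0.0842] 0.11657425884921481 177.4186809144903
dropbase S [0.507  0.0787] 0.10932843112883645 -179.91742146603082
dropbase S [ 0.5664 -0.022 ] 0.11251792211747885 -116.30808648433477
dropbase S [ 0.6855 -0.031 ] 0.12984556784256154 -57.803358621852624
```

```bash
python3 - <<'E'
from h import *
crop("top",238,150,285,188,16,"t2.png");crop("top",275,185,315,215,19,"t3.png")
E
```

```text
(no output)
```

View pics/t2.png

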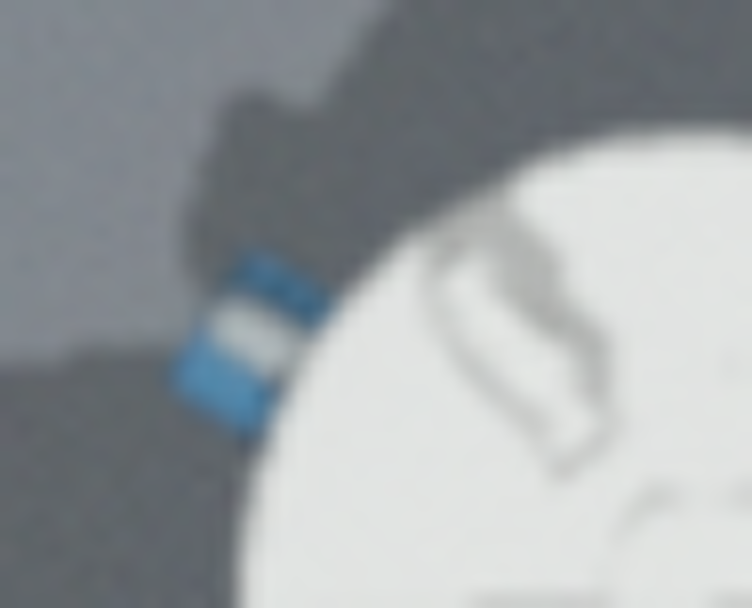

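View pics/t3.png

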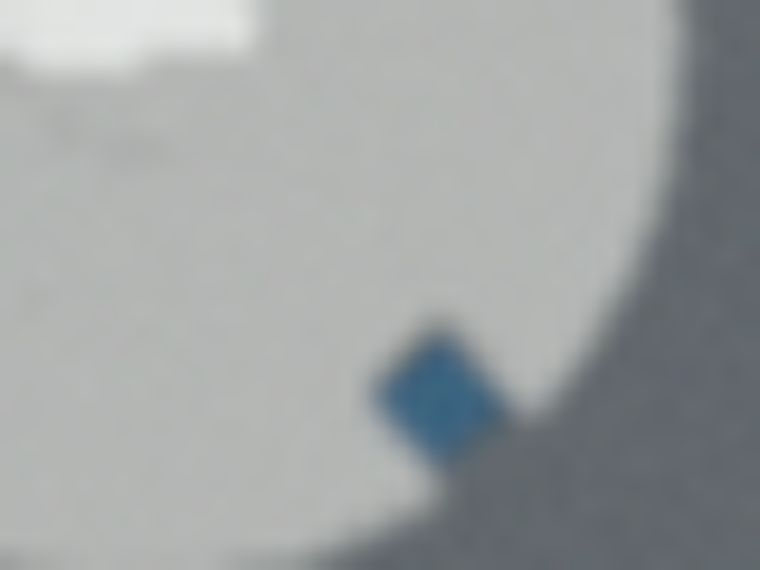

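```bash
cat > g.py <<'E'
from h import *
from scipy.spatial.transform import Rotation as Ro
C=np.array([.6168,.0798])
def fin(phi,r,off):
    p=np.radians(phi);u=np.array([np.cos(p),np.sin(p)]);n=np.array([-u[1],u[0]]);return C+r*u+off*n
def st():
    o=sensors.get_obs();R=Ro.from_rotvec(o["tool_rot"]).as_matrix();yaw=np.degrees(np.arctan2(R[1,1],R[0,1]))
    print("t",round(o["t"],2),"pos",o["tool_pos"].round(4),"yyaw",yaw.round(2),"tilt",R[:,2].round(3),"F",o["contact_force"].round(1),"q",o["q"].round(2));return o,R,yaw
def inc(xy,z,yy):
    o,R,yaw=st();d=R.T@(np.array([*xy,z])-o["tool_pos"])*100
    tw=(-(yy-yaw)+180)%360-180
    print("inc cm",d.round(2),"twist",round(tw,1))
E
python3 - <<'E'
from g import *
print(fin(39.3,36e-3,24e-3));inc(fin(39.3,36e-3,24e-3),.2,39.3)
E
```

```text
[0.62945711 0.12117388]
t 0.4 pos [ 0.2632 -0.5667  0.2481] yyaw -65.09 tilt [-0.  0. -1.] F [-0.  -0.  -0.1] q [-1.25  0.05  1.61 -0.    1.48 -0.12]
inc cm [ 62.19 -46.97   4.83] twist -104.4
```

Request:
{"api": "move_arm", "payload": {"increments": [[6, -4.5, 0, -10, 0], [12, -9, 0, -20, 0], [18, -13.5, 0, -30, 0], [24, -18, 0, -40, 0], [29, -22, 0, -50, 0]], "newtons": 40}}

```text
t: 1.02
tool_pos: [0.4107, -0.2892, 0.2486]
tool_rot: [2.488, 1.917, 0.001]
contact_force: [1.5, -0.3, -0.1]
opening: 0.0001
```

```bash
python3 - <<'E'
from g import *
inc(fin(39.3,36e-3,24e-3),.2,39.3)
E
```

```text
t 1.02 pos [ 0.4107 -0.2892  0.2486] yyaw -14.78 tilt [ 0.001 -0.001 -1.   ] F [ 1.5 -0.3 -0.1] q [-0.76 -0.25  1.89  0.    1.5  -0.5 ]
inc cm [45.26 10.67  4.85] twist -54.1
```

Request:
{"api": "move_arm", "payload": {"increments": [[5.5, 1, 0, -10, 0], [11.5, 2.5, 0, -20, 0], [17, 4, 0, -30, 0], [23, 5.4, 0, -40, 0], [29, 7, 0, -50, 0]]}}

```text
t: 1.65
tool_pos: [0.5539, -0.0273, 0.2487]
tool_rot: [1.444, 2.789, 0.0]
contact_force: [0.9, -0.1, -0.6]
opening: 0.0001
```

```bash
python3 - <<'E'
from g import *
inc(fin(39.3,36e-3,24e-3),.2,39.3)
E
```

```text
t 1.65 pos [ 0.5539 -0.0273  0.2487] yyaw 35.24 tilt [ 0.001 -0.    -1.   ] F [ 0.9 -0.1 -0.6] q [-0.18 -0.12  1.78 -0.    1.48 -0.8 ]
inc cm [ 7.77 14.74  4.87] twist -4.1
```

Request:
{"api": "move_arm", "payload": {"increments": [[2.6, 5, 0, -2, 0], [5.2, 10, 0, -4, 0], [7.8, 14.7, 4.9, -4.1, 0], [7.8, 14.7, 4.9, -4.1, 0], [7.8, 14.7, 4.9, -4.1, 0]]}}

```text
t: 2.28
tool_pos: [0.6287, 0.119, 0.1986]
tool_rot: [-1.351, -2.835, 0.002]
contact_force: [0.6, -0.2, 0.1]
opening: 0.0002
```

```bash
python3 - <<'E'
from g import *
inc(fin(39.3,36e-3,24e-3),.12,39.3)
crop("top",210,100,370,220,5,"t4.png");crop("scene",180,150,310,260,5,"s4.png")
E
```

```text
t 2.27 pos [0.6287 0.119  0.1986] yyaw 39.05 tilt [-0.002 -0.001 -1.   ] F [ 0.6 -0.2  0.1] q [ 0.07  0.12  1.62 -0.    1.4  -0.61]
inc cm [0.12 0.21 7.85] twist -0.2
```

View pics/t4.png

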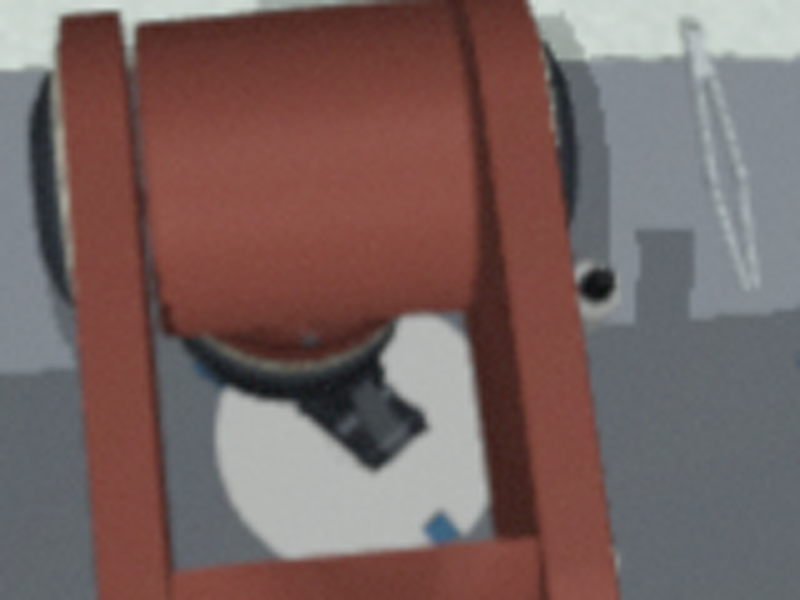

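View pics/s4.png

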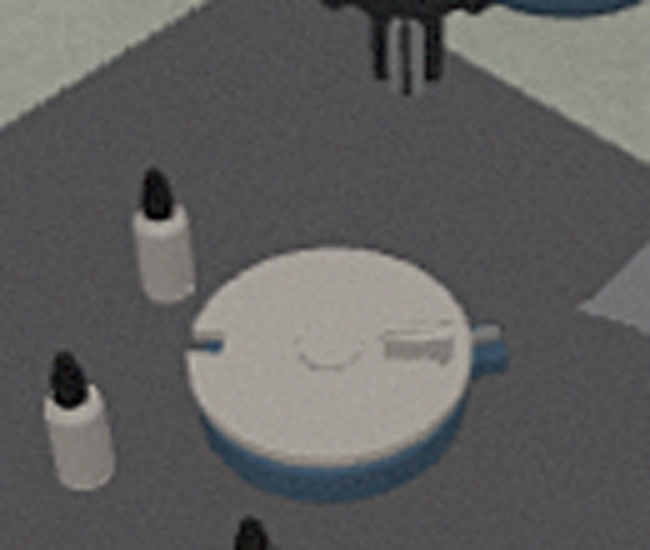

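Request:
{"api": "move_arm", "payload": {"increments": [[0.1, 0.2, 4, 0, 0], [0.1, 0.2, 7.8, 0, 0], [0.1, 0.2, 7.8, 0, 0]]}}

```text
t: 2.75
tool_pos: [0.628, 0.1195, 0.1191]
tool_rot: [-1.353, -2.831, 0.004]
contact_force: [-0.3, -0.9, 0.3]
opening: -0.0001
```

```bash
python3 - <<'E'
from g import *
inc(fin(39.3,36e-3,24e-3),.071,39.3)
d=crop("scene",230,150,290,200,12,"s5.png")
o=sensors.get_obs();R=Ro.from_rotvec(o["tool_rot"]).as_matrix()
P=[o["tool_pos"]+R@np.array(v) for v in [(0,0,.017),(0,.0145,.017),(0,-.0145,.017),(-.011,0,.017)]]
print((proj(d,P)-[230,150]+.5)*12-.5)
E
```

```text
t 2.75 pos [0.628  0.1195 0.1191] yyaw 38.91 tilt [-0.005 -0.001 -1.   ] F [-0.3 -0.9  0.3] q [ 0.07  0.2   1.68 -0.    1.27 -0.61]
inc cm [0.02 0.24 4.81] twist -0.4
[[385.34629268 534.70588217]
 [467.24817558 538.45924594]
 [303.6431188  530.96308284]
 [380.59045311 578.27745034]]
```

View pics/s5.png

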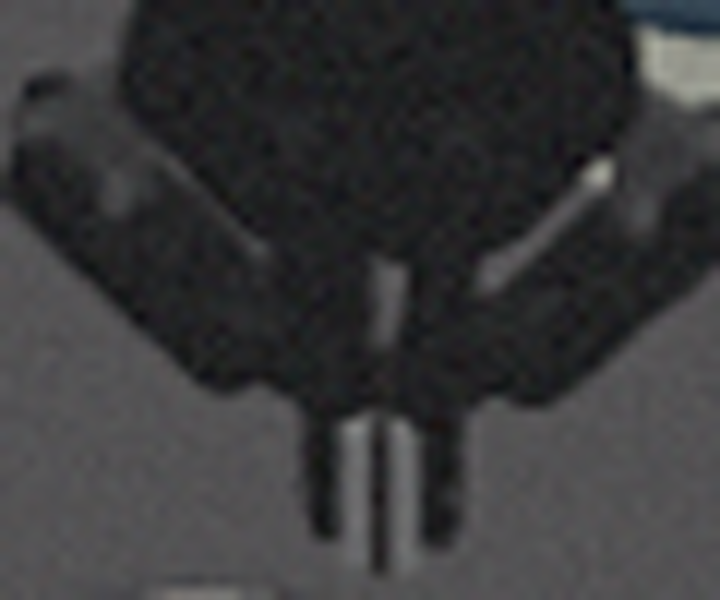

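Request:
{"api": "move_arm", "payload": {"increments": [[0, 0.2, 2.5, -0.4, 0], [0, 0.2, 4.8, -0.4, 0], [0, 0.2, 4.8, -0.4, 0]]}}

```text
t: 3.18
tool_pos: [0.6318, 0.1217, 0.0744]
tool_rot: [1.343, 2.84, 0.0]
contact_force: [-0.9, 0.8, 0.5]
opening: 0.0002
```

```bash
python3 - <<'E'
from g import *
inc(fin(39.3,36e-3,16e-3),.071,39.3)
d=crop("scene",210,180,290,240,10,"s6.png")
E
```

```text
t 3.17 pos [0.6318 0.1217 0.0744] yyaw 39.37 tilt [ 0. -0. -1.] F [-0.9  0.8  0.5] q [ 0.07  0.25  1.69 -0.    1.19 -0.61]
inc cm [-0.69 -0.22  0.34] twist 0.1
```

View pics/s6.png

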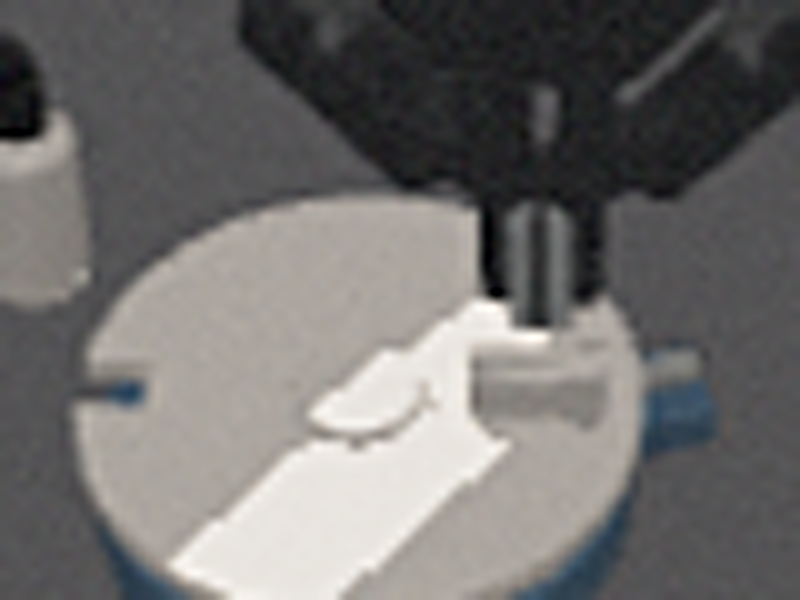

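```bash
cat >> g.py <<'E'
def arc(phis,z=.071,r=36e-3,off=16e-3,base=None):
    o,R,yaw=st(); p0=o["tool_pos"]
    for ph in phis:
        d=R.T@(np.array([*fin(ph,r,off),z])-p0)*100
        print(ph,d.round(2),"tw",round(yaw-ph,1))
E
python3 - <<'E'
from g import *
arc([39,34,26,18,10])
E
```

```text
t 3.23 pos [0.6326 0.1219 0.0755] yyaw 39.38 tilt [ 0.003  0.    -1.   ] F [-0.7 -1.1  0.7] q [ 0.07  0.25  1.69 -0.    1.19 -0.61]
39 [-0.67 -0.28  0.45] tw 0.4
34 [-0.99 -0.16  0.45] tw 5.4
26 [-1.52 -0.02  0.45] tw 13.4
18 [-2.07  0.04  0.46] tw 21.4
10 [-2.62  0.03  0.46] tw 29.4
```

Request:
{"api": "move_arm", "payload": {"increments": [[-0.7, -0.3, 0.3, 0.4, 0], [-1, -0.2, 0.3, 5.4, 0], [-1.5, 0, 0.3, 13.4, 0], [-2.1, 0, 0.3, 21.4, 0], [-2.6, 0, 0.3, 29.4, 0]]}}

```text
t: 3.85
tool_pos: [0.6491, 0.1026, 0.0724]
tool_rot: [2.025, 2.401, 0.005]
contact_force: [-1.7, 3.3, 2.3]
opening: 0.0
```

```bash
python3 - <<'E'
from g import *
arc([10,2,-8,-18,-28,-38])
d=crop("scene",190,180,290,250,8,"s7.png")
E
```

```text
t 3.85 pos [0.6491 0.1026 0.0724] yyaw 9.72 tilt [ 0.002  0.002 -1.   ] F [-1.7  3.3  2.3] q [ 0.04  0.28  1.66  0.    1.19 -0.13]
10 [-0.08  0.02  0.14] tw -0.3
2 [-0.6   0.21  0.14] tw 7.7
-8 [-1.27  0.35  0.14] tw 17.7
-18 [-1.96  0.36  0.14] tw 27.7
-28 [-2.64  0.26  0.14] tw 37.7
-38 [-3.29  0.04  0.14] tw 47.7
```

View pics/s7.png

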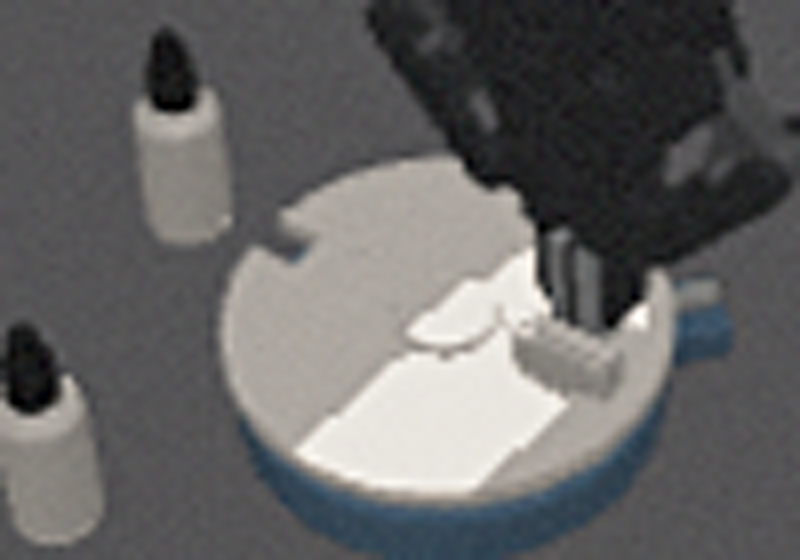

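Contact holds with about 3.7 N on the tool, and the lid turns: the notch has moved clockwise to crop (295,240). I'll carry on round the arc.

Request:
{"api": "move_arm", "payload": {"increments": [[-0.6, 0.2, 0.1, 7.7, 0], [-1.3, 0.3, 0.1, 17.7, 0], [-2, 0.3, 0.1, 27.7, 0], [-2.6, 0.2, 0.1, 37.7, 0], [-3.3, 0, 0.1, 47.7, 0]]}}

```text
t: 4.53
tool_pos: [0.6553, 0.0701, 0.0714]
tool_rot: [2.823, 1.379, 0.007]
contact_force: [0.1, 4.1, 1.4]
opening: 0.0001
```

```bash
python3 - <<'E'
from g import *
arc([-38,-48,-58,-68,-78,-88])
d=crop("scene",190,180,290,250,8,"s8.png")
E
```

```text
t 4.53 pos [0.6553 0.0701 0.0714] yyaw -37.92 tilt [ 0.004  0.002 -1.   ] F [0.1 4.1 1.4] q [-0.01  0.29  1.66  0.    1.19  0.65]
-38 [-0.   -0.03  0.04] tw 0.1
-48 [-0.65  0.2   0.04] tw 10.1
-58 [-1.33  0.3   0.04] tw 20.1
-68 [-2.02  0.29  0.04] tw 30.1
-78 [-2.69  0.16  0.03] tw 40.1
-88 [-3.33 -0.09  0.03] tw 50.1
```

View pics/s8.png

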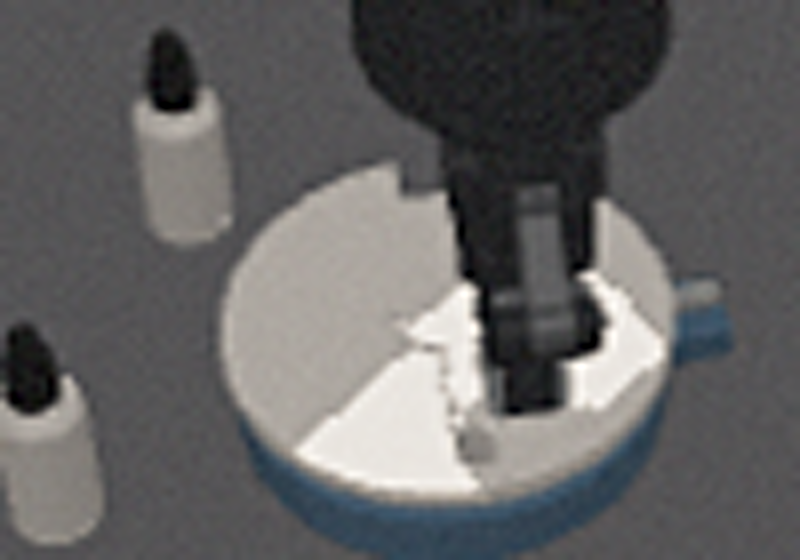

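Request:
{"api": "move_arm", "payload": {"increments": [[-0.7, 0.2, 0, 10, 0], [-1.3, 0.3, 0, 20, 0], [-2, 0.3, 0, 30, 0], [-2.7, 0.2, 0, 40, 0], [-3.3, -0.1, 0, 50, 0]]}}

```text
t: 5.2
tool_pos: [0.635, 0.0434, 0.0715]
tool_rot: [3.14, 0.06, 0.01]
contact_force: [3.6, -0.3, -0.5]
opening: 0.0
```

```bash
python3 - <<'E'
from g import *
arc([-88,-94,-100,-106,-112,-116])
d=crop("scene",190,180,290,250,8,"s9.png")
crop("top",210,120,350,240,5,"t9.png")
E
```

```text
t 5.2 pos [0.635  0.0434 0.0715] yyaw -87.8 tilt [ 0.006 -0.001 -1.   ] F [ 3.6 -0.3 -0.5] q [-0.05  0.24  1.72 -0.    1.18  1.48]
-88 [-0.09 -0.1   0.05] tw 0.2
-94 [-0.48  0.04  0.05] tw 6.2
-100 [-0.88  0.15  0.05] tw 12.2
-106 [-1.29  0.21  0.05] tw 18.2
-112 [-1.7   0.23  0.04] tw 24.2
-116 [-1.97  0.22  0.04] tw 28.2
```

View pics/s9.png

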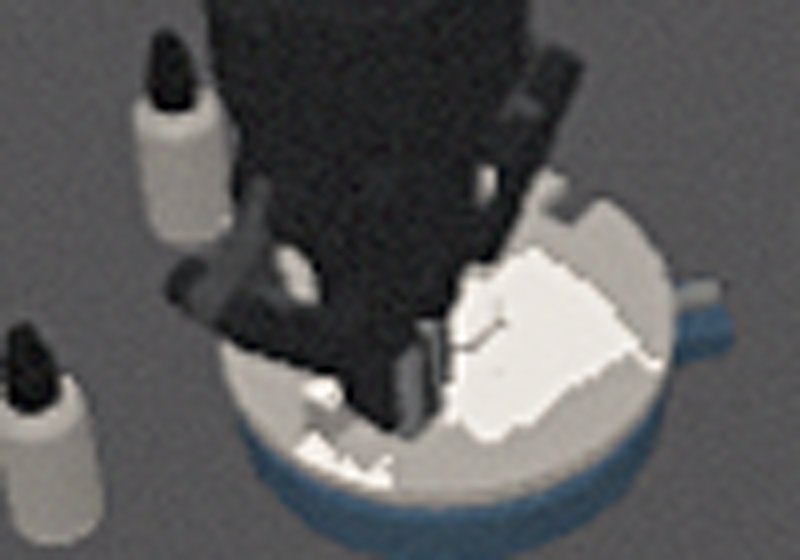

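View pics/t9.png

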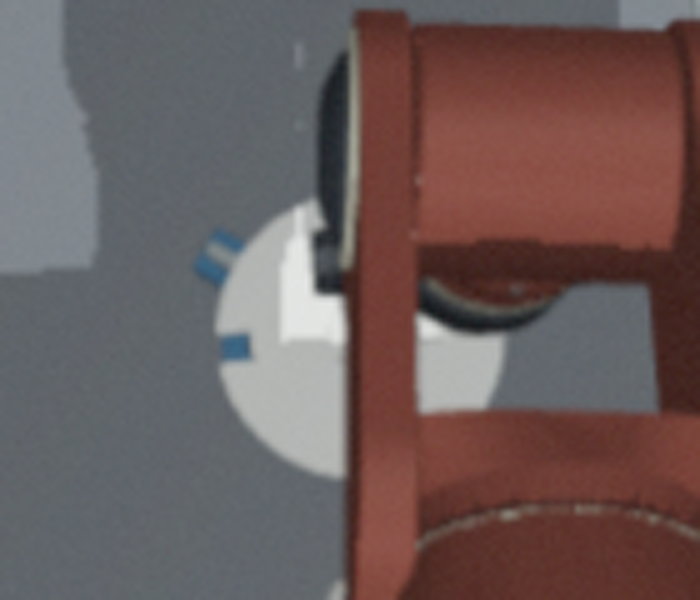

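Request:
{"api": "move_arm", "payload": {"increments": [[-0.5, 0, 0, 6.2, 0], [-0.9, 0.2, 0, 12.2, 0], [-1.3, 0.2, 0, 18.2, 0], [-1.7, 0.2, 0, 24.2, 0], [-1.7, 0.2, 0, 24.2, 0]]}}

```text
t: 5.92
tool_pos: [0.6173, 0.0407, 0.0708]
tool_rot: [3.085, -0.588, 0.006]
contact_force: [3.5, -2.8, 1.8]
opening: -0.0
```

```bash
python3 - <<'E'
from g import *
arc([-112,-114,-116,-118,-120,-122])
crop("top",235,150,295,200,12,"t10.png")
E
```

```text
t 5.92 pos [0.6173 0.0407 0.0708] yyaw -111.59 tilt [ 0.003 -0.001 -1.   ] F [ 3.5 -2.8  1.8] q [-0.05  0.2   1.76 -0.    1.17  1.89]
-112 [ 0.09 -0.01 -0.02] tw 0.4
-114 [-0.03  0.04 -0.02] tw 2.4
-116 [-0.16  0.09 -0.02] tw 4.4
-118 [-0.29  0.13 -0.02] tw 6.4
-120 [-0.43  0.17 -0.02] tw 8.4
-122 [-0.56  0.21 -0.02] tw 10.4
```

View pics/t10.png

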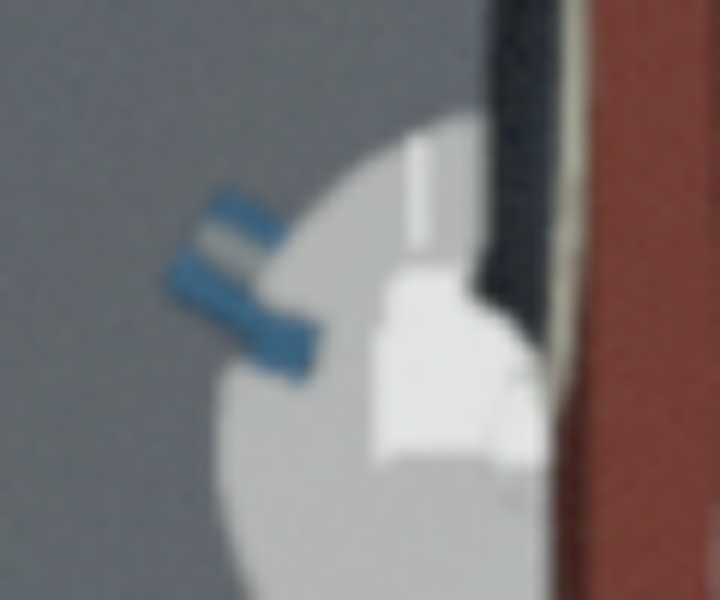

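```bash
cat > ang.py <<'E'
from g import *
d=get_image("top")
def A(x,y,z,u0=235,v0=150,s=12):
    v=ray(d,(u0+(x+.5)/s-.5,v0+(y+.5)/s-.5),z)[:2]-C;return v,np.linalg.norm(v).round(4),np.degrees(np.arctan2(v[1],v[0])).round(2)
E
python3 - <<'E'
from ang import *
for n,x,y,z in [("in a",325,328,.047),("in b",302,382,.047),("in mid",313,355,.047),("out a",262,298,.047),("out b",238,362,.047),("pin",228,250,.041),("pin o",207,235,.041),("pin i",250,270,.041)]:print(n,A(x,y,z))
E
```

```text
in a (array([0.02156763, 0.04144761]), np.float64(0.0467), np.float64(62.51))
in b (array([0.01181736, 0.04583037]), np.float64(0.0473), np.float64(75.54))
in mid (array([0.01669117, 0.04373066]), np.float64(0.0468), np.float64(69.11))
out a (array([0.02729657, 0.05269221]), np.float64(0.0593), np.float64(62.61))
out b (array([0.01571353, 0.05728369]), np.float64(0.0594), np.float64(74.66))
pin (array([0.03722276, 0.05863043]), np.float64(0.0694), np.float64(57.59))
pin o (array([0.04007401, 0.06239221]), np.float64(0.0742), np.float64(57.29))
pin i (array([0.0334488, 0.0547102]), np.float64(0.0641), np.float64(58.56))
```

```bash
cat >> g.py <<'E'
def rotinc(degs):
    o,R,yaw=st();p=o["tool_pos"][:2]-C
    for a in degs:
        r=np.radians(-a);q=np.array([[np.cos(r),-np.sin(r)],[np.sin(r),np.cos(r)]])@p-p
        print(a,(R.T@np.array([*q,0])*100).round(2),"tw",a)
E
python3 - <<'E'
from g import *
rotinc([2,3,5,7,9])
E
```

```text
t 6.03 pos [0.6171 0.0409 0.0704] yyaw -111.66 tilt [ 0.003 -0.001 -1.   ] F [ 3.2 -2.6  3.3] q [-0.05  0.21  1.76 -0.    1.17  1.9 ]
2 [-0.13  0.05 -0.  ] tw 2
3 [-0.19  0.07 -0.  ] tw 3
5 [-0.32  0.11 -0.  ] tw 5
7 [-0.45  0.15 -0.  ] tw 7
9 [-0.58  0.18 -0.  ] tw 9
```

Request:
{"api": "move_arm", "payload": {"increments": [[-0.2, 0.1, 0, 3, 0], [-0.3, 0.1, 0, 5, 0], [-0.4, 0.1, 0, 7, 0], [-0.6, 0.2, 0, 9, 0], [-0.6, 0.2, 0, 9, 0]]}}

```text
t: 6.65
tool_pos: [0.6097, 0.0422, 0.0694]
tool_rot: [-3.027, 0.836, -0.001]
contact_force: [4.0, -0.8, 2.6]
opening: 0.0001
```

```bash
python3 - <<'E'
from g import *
crop("top",235,150,295,200,12,"t11.png");crop("scene",240,200,290,240,16,"s11.png")
rotinc([1,2,3])
E
```

```text
t 6.75 pos [0.6096 0.0421 0.0694] yyaw -120.87 tilt [ 0.     0.001 -1.   ] F [ 3.  -0.7  2.4] q [-0.05  0.19  1.78  0.    1.17  2.06]
1 [-0.06  0.02 -0.  ] tw 1
2 [-0.13  0.04 -0.  ] tw 2
3 [-0.19  0.06 -0.  ] tw 3
```

View pics/t11.png

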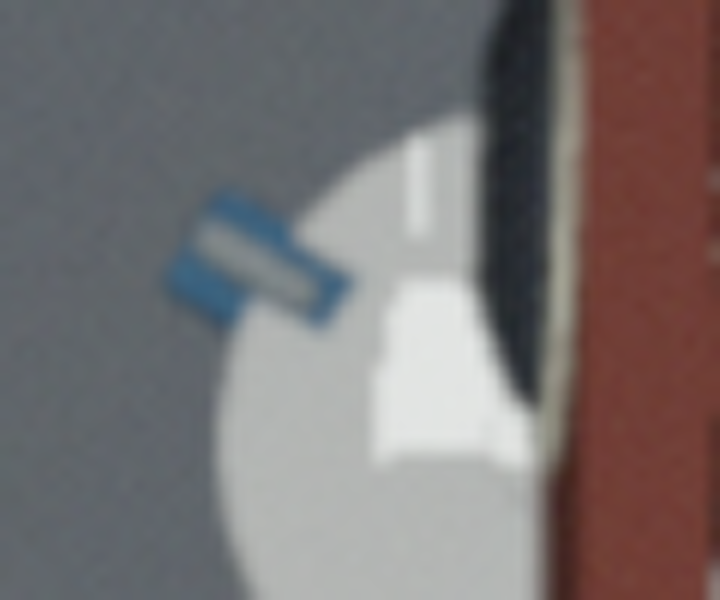

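View pics/s11.png

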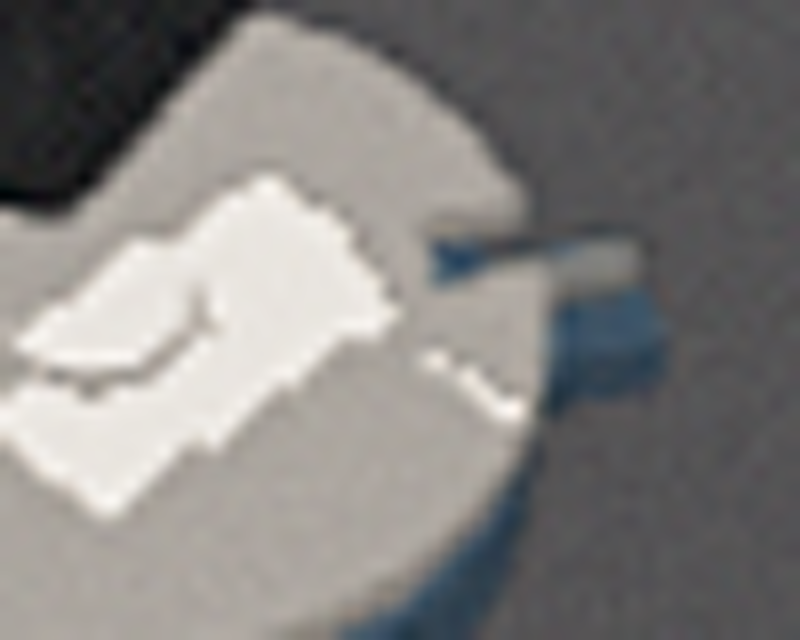

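```bash
python3 - <<'E'
from ang import *
R=d["R"];print("cam",-R.T@d["t"])
for n,x,y,z in [("in a",352,283,.048),("in b",325,330,.048),("in mid",338,306,.048),("out a",293,237,.048),("out b",247,306,.042),("pin o",205,236,.041),("pin i",310,295,.041),("pin mid",258,266,.041)]:print(n,A(x,y,z))
# predicted overlay for notch at several angles, pin 57.7
im=cv2.imread("pics/t11.png")
def P(X):return (proj(d,X)-[235,150]+.5)*12-.5
def poly(ang,r0,r1,w,z,col):
    a=np.radians(ang);u=np.array([np.cos(a),np.sin(a)]);n=np.array([-u[1],u[0]])
    q=[[*(C+r*u+s*n),z] for r,s in[(r0,-w),(r1,-w),(r1,w),(r0,w)]]
    cv2.polylines(im,[P(q).round().astype(int)],True,col,1)
poly(57.7,.052,.078,.004,.039,(0,0,255))
poly(59.2,.047,.062,.0065,.048,(0,255,0));poly(59.2,.047,.062,.0065,.042,(0,255,255))
cv2.imwrite("pics/o11.png",im)
E
```

```text
cam [0.49376903 0.14000101 0.9958635 ]
in a (array([0.02952147, 0.03639586]), np.float64(0.0469), np.float64(50.95))
in b (array([0.02105065, 0.04147619]), np.float64(0.0465), np.float64(63.09))
in mid (array([0.02537669, 0.03902553]), np.float64(0.0466), np.float64(56.97))
out a (array([0.03816978, 0.04684684]), np.float64(0.0604), np.float64(50.83))
out b (array([0.02667913, 0.05540833]), np.float64(0.0615), np.float64(64.29))
pin o (array([0.03989753, 0.06276014]), np.float64(0.0744), np.float64(57.56))
pin i (array([0.0286072 , 0.04390869]), np.float64(0.0524), np.float64(56.92))
pin mid (array([0.03415359, 0.05323881]), np.float64(0.0633), np.float64(57.32))
```

View pics/o11.png

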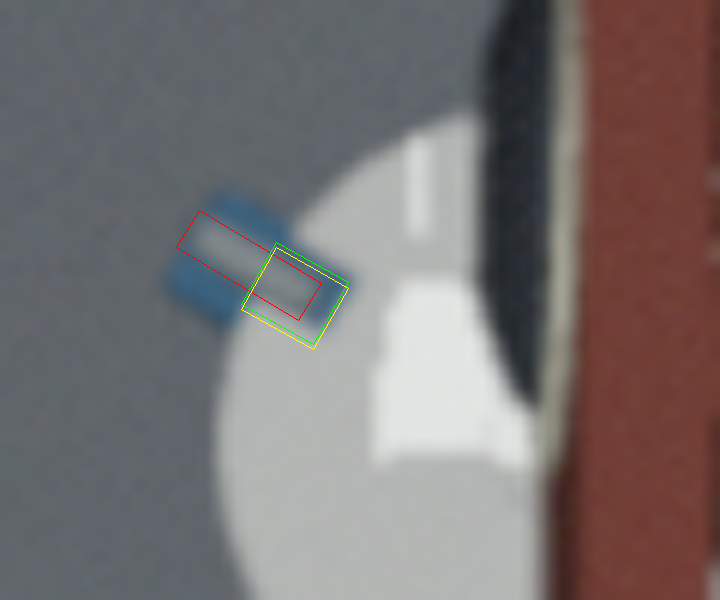

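```bash
python3 - <<'E'
from g import *
def ov(n,u0,v0,w,h,s,cs,f):
    d=get_image(n);im=d["image"][v0:v0+h,u0:u0+w,::-1];im=cv2.resize(im,None,fx=s,fy=s,interpolation=cv2.INTER_CUBIC)
    P=lambda X:(proj(d,X)-[u0,v0]+.5)*s-.5
    def poly(ang,r0,r1,w,z,col):
        a=np.radians(ang);u=np.array([np.cos(a),np.sin(a)]);nn=np.array([-u[1],u[0]])
        q=[[*(cs+r*u+k*nn),z] for r,k in[(r0,-w),(r1,-w),(r1,w),(r0,w)]]
        cv2.polylines(im,[P(q).round().astype(int)],True,col,1)
    def circ(r,z,col):
        q=[[*(cs+r*np.array([np.cos(a),np.sin(a)])),z] for a in np.linspace(0,6.283,200)]
        cv2.polylines(im,[P(q).round().astype(int)],True,col,1)
    circ(.062,.048,(255,0,255));circ(.014,.051,(255,0,255))
    poly(57.4,.052,.078,.004,.037,(0,0,255))
    poly(57.0,.047,.062,.0065,.048,(0,255,0));poly(57.,.047,.062,.0065,.042,(0,255,255))
    cv2.imwrite("pics/"+f,im)
ov("scene",190,180,100,75,8,np.array([.6174,.0816]),"os12.png")
ov("scene",240,200,50,40,16,np.array([.6174,.0816]),"os13.png")
ov("top",235,150,60,50,12,np.array([.6163,.0792]),"ot12.png")
E
```

```text
(no output)
```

View pics/os12.png

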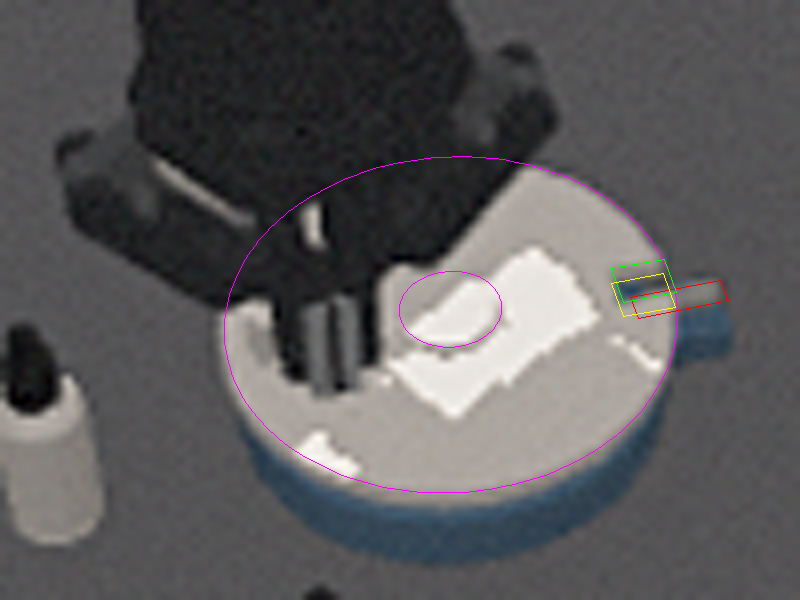

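View pics/os13.png

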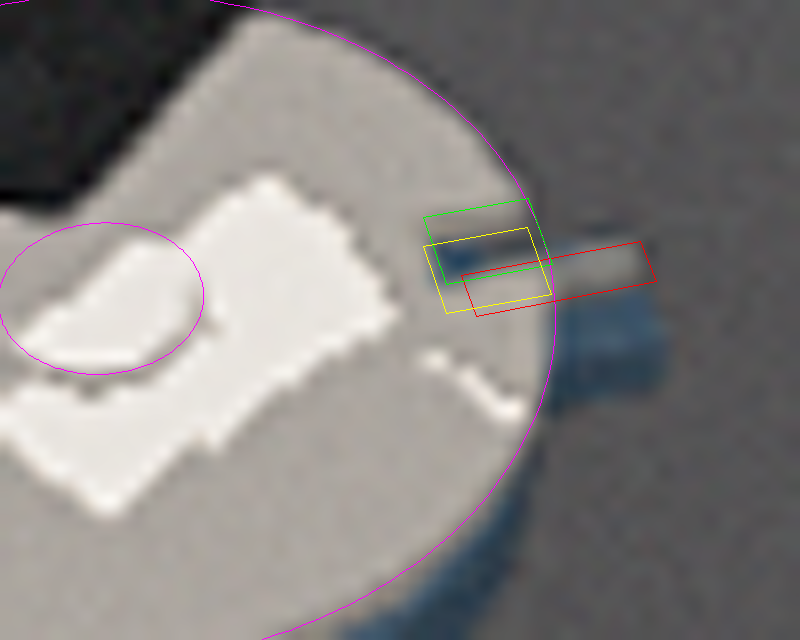

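View pics/ot12.png

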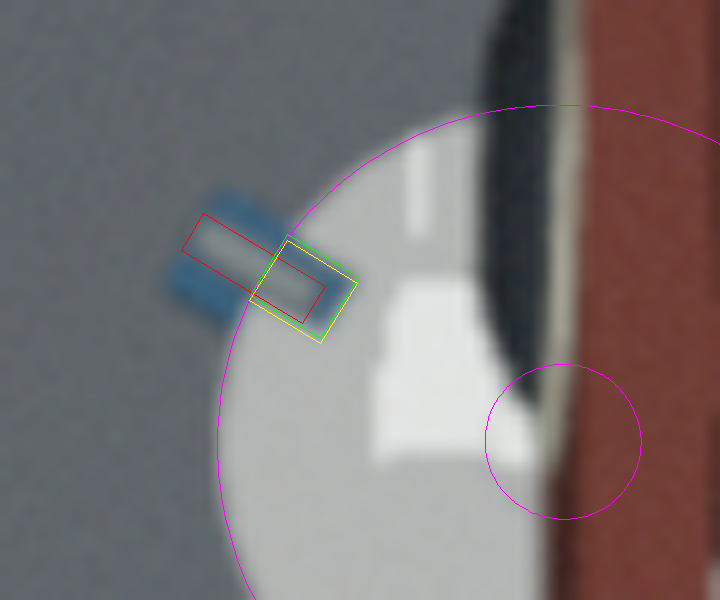

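The notch is at about 57° and the pin at about 57°, and both views agree to within 1° against a play of ±2.3°. I'll back off the rib, rise, and move over the pad.

Request:
{"api": "move_arm", "payload": {"increments": [[0.8, 0, 0, 0, 0], [1.5, 0, 0, 0, 0], [1.5, 0, -3, 0, 0], [1.5, 0, -3, 0, 0], [1.5, 0, -3, 0, 0]]}}

```text
t: 7.58
tool_pos: [0.6219, 0.034, 0.0982]
tool_rot: [3.028, -0.837, -0.003]
contact_force: [-0.6, -0.2, 0.1]
opening: -0.0002
```

```bash
python3 - <<'E'
from g import *
inc(C,.1,-120.8)
E
```

```text
t 7.58 pos [0.6219 0.034  0.0982] yyaw -120.89 tilt [-0.002  0.    -1.   ] F [-0.6 -0.2  0.1] q [-0.06  0.18  1.73  0.    1.23  2.05]
inc cm [-2.78 -3.67 -0.18] twist -0.1
```

Request:
{"api": "move_arm", "payload": {"increments": [[-1.4, -1.8, 0, 0, 0], [-2.8, -3.7, 0, 0, 0], [-2.8, -3.7, 0, 0, 0], [-2.8, -3.7, 2, 0, 0], [-2.8, -3.7, 2, 0, 0]]}}

```text
t: 8.2
tool_pos: [0.6152, 0.0799, 0.0758]
tool_rot: [3.026, -0.837, -0.009]
contact_force: [0.3, 0.6, 0.5]
opening: -0.0001
```

```bash
python3 - <<'E'
from g import *
inc(C,.068,-120.8)
crop("scene",190,180,290,255,8,"s14.png");crop("top",235,150,295,200,12,"t14.png")
E
```

```text
t 8.2 pos [0.6152 0.0799 0.0758] yyaw -120.91 tilt [-0.006 -0.    -1.   ] F [0.3 0.6 0.5] q [ 0.01  0.21  1.75 -0.    1.19  2.12]
inc cm [ 0.15 -0.07  0.78] twist -0.1
```

View pics/s14.png

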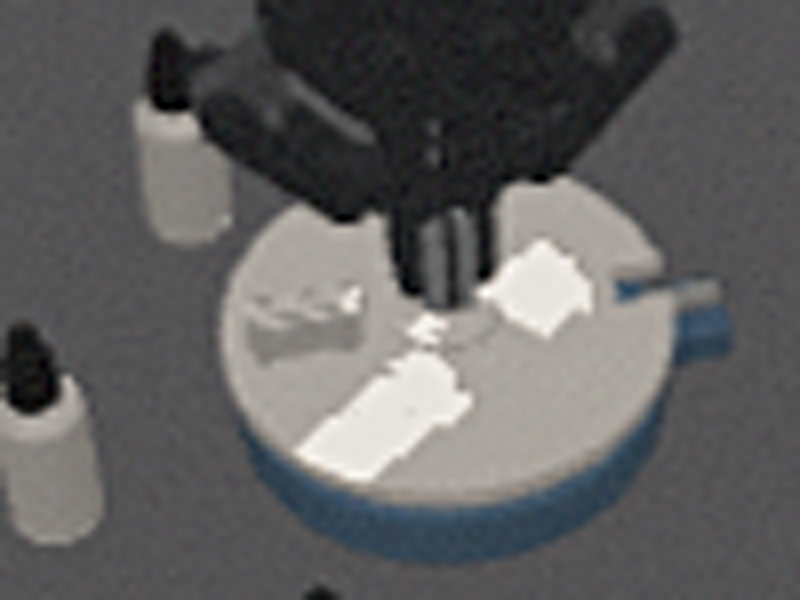

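View pics/t14.png

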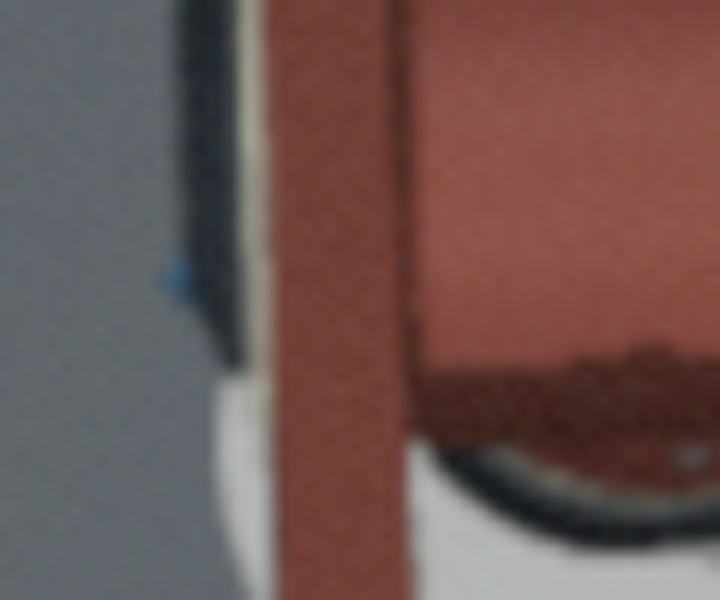

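Request:
{"api": "move_arm", "payload": {"increments": [[0.1, 0, 0.6, 0, 0], [0.1, 0, 0.9, 0, 0], [0.1, 0, 1.1, 0, 0], [0.1, 0, 1.1, 0, 0]]}}

```text
t: 8.8
tool_pos: [0.6183, 0.0797, 0.0683]
tool_rot: [-3.028, 0.837, -0.0]
contact_force: [-0.1, -0.3, 0.6]
opening: 0.0001
```

```bash
python3 - <<'E'
from g import *
inc(C,.060,-120.8)
E
```

```text
t 8.8 pos [0.6183 0.0797 0.0683] yyaw -120.89 tilt [ 0.  0. -1.] F [-0.1 -0.3  0.6] q [0.01 0.22 1.75 0.   1.18 2.12]
inc cm [-0.13  0.07  0.83] twist -0.1
```

Request:
{"api": "move_arm", "payload": {"increments": [[-0.1, 0, 0.1, 0, 0], [-0.1, 0, 0.2, 0, 0], [-0.1, 0, 0.3, 0, 0], [-0.1, 0, 0.4, 0, 0]]}}

```text
t: 9.3
tool_pos: [0.618, 0.0801, 0.0649]
tool_rot: [-3.028, 0.837, -0.003]
contact_force: [0.3, -2.2, 5.0]
opening: 0.0002
```

Request:
{"api": "move_arm", "payload": {"increments": [[0, 0, 0.1, 0, 0], [0, 0, 0.2, 0, 0], [0, 0, 0.3, 0, 0], [0, 0, 0.3, 0, 0]]}}

```text
t: 9.8
tool_pos: [0.6177, 0.0803, 0.0614]
tool_rot: [-3.028, 0.837, -0.001]
contact_force: [2.8, -1.4, 4.3]
opening: 0.0003
```

Request:
{"api": "move_arm", "payload": {"increments": [[0, 0, 0.1, 0, 0], [0, 0, 0.2, 0, 0], [0, 0, 0.2, 0, 0]]}}

```text
t: 10.18
tool_pos: [0.6178, 0.0803, 0.06]
tool_rot: [-3.028, 0.837, -0.001]
contact_force: [0.6, -2.5, 7.1]
opening: -0.0002
```

```bash
python3 - <<'E'
from g import *
st()
crop("scene",190,180,290,255,8,"s15.png")
E
```

```text
t 10.18 pos [0.6178 0.0803 0.06  ] yyaw -120.89 tilt [ 0.001 -0.    -1.   ] F [ 0.6 -2.5  7.1] q [ 0.01  0.23  1.75 -0.    1.16  2.12]
```

View pics/s15.png

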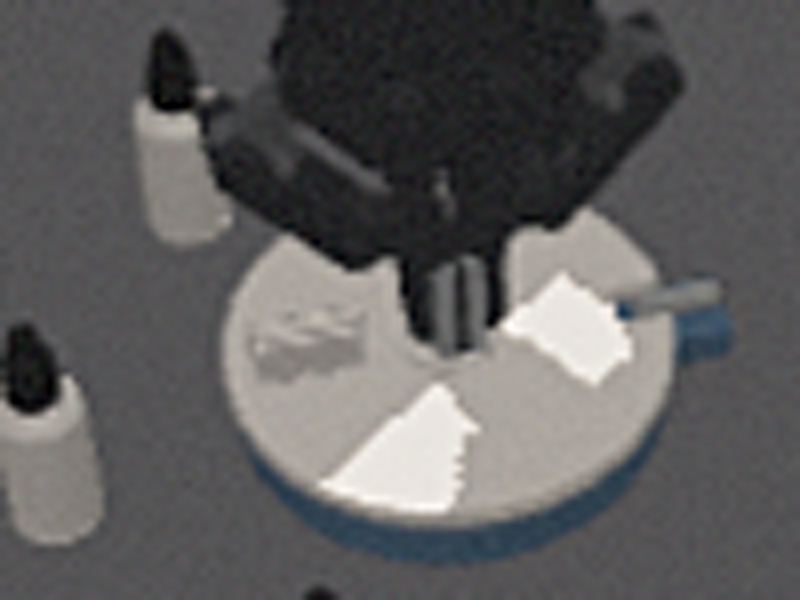

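Request:
{"api": "move_arm", "payload": {"increments": [[0, 0, 0.1, 0, 0], [0, 0, 0.2, 0, 0], [0, 0, 0.2, 0, 0]]}}

```text
t: 10.6
tool_pos: [0.6179, 0.0803, 0.0598]
tool_rot: [3.028, -0.836, 0.0]
contact_force: [-3.8, -2.7, 16.4]
opening: -0.0
```

Request:
{"api": "move_arm", "payload": {"increments": [[0, 0, 0.1, 0, 0], [0, 0, 0.2, 0, 0], [0, 0, 0.2, 0, 0]]}}

```text
t: 10.98
tool_pos: [0.618, 0.0803, 0.0597]
tool_rot: [3.028, -0.836, -0.001]
contact_force: [-8.7, -2.2, 25.5]
opening: 0.0001
```

The lid has stopped hard at a TCP height of 0.0597 (25 N, under 0.2 mm of travel for the last 18 N). Now I'll lift straight up.

Request:
{"api": "move_arm", "payload": {"increments": [[0, 0, -1, 0, 0], [0, 0, -4, 0, 0], [0, 0, -8, 0, 0], [0, 0, -12, 0, 0], [0, 0, -15, 0, 0]]}}

```text
t: 11.6
tool_pos: [0.6162, 0.0809, 0.2052]
tool_rot: [-3.028, 0.836, 0.005]
contact_force: [-0.4, -0.6, 0.3]
opening: -0.0
```

Request:
{"api": "move_arm", "payload": {"increments": [[4, 4, -1, 0, 0], [8, 8, -2, 0, 0], [12, 11, -2, 0, 0], [15, 11, -2, 0, 0], [15, 11, -2, 0, 0]]}}

```text
t: 12.22
tool_pos: [0.6892, -0.0918, 0.2225]
tool_rot: [-3.027, 0.839, 0.008]
contact_force: [-0.4, 1.2, 0.1]
opening: -0.0
```

```bash
python3 - <<'E'
from g import *
st()
crop("scene",160,170,290,270,6,"s16.png");crop("top",210,120,350,240,5,"t16.png")
E
```

```text
t 12.22 pos [ 0.6892 -0.0918  0.2225] yyaw -120.98 tilt [-0.005  0.002 -1.   ] F [-0.4  1.2  0.1] q [-0.24  0.23  1.46  0.    1.46  1.87]
```

View pics/s16.png

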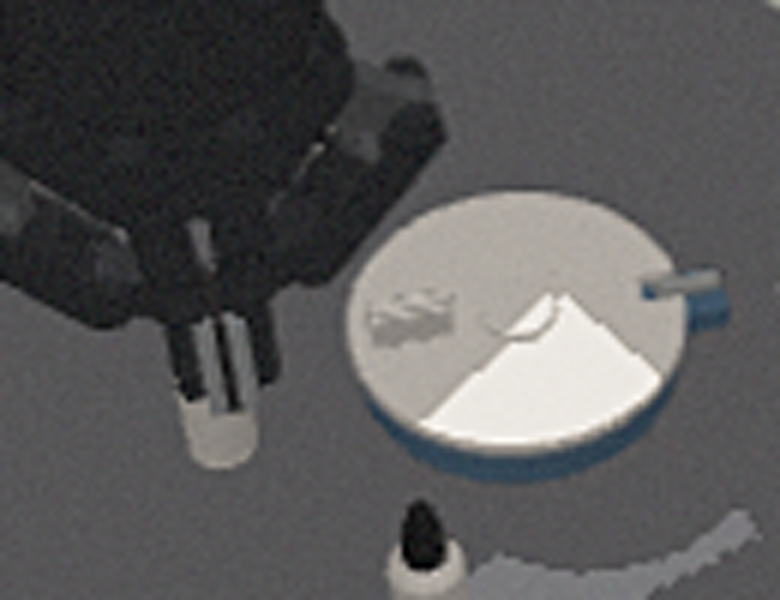

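View pics/t16.png

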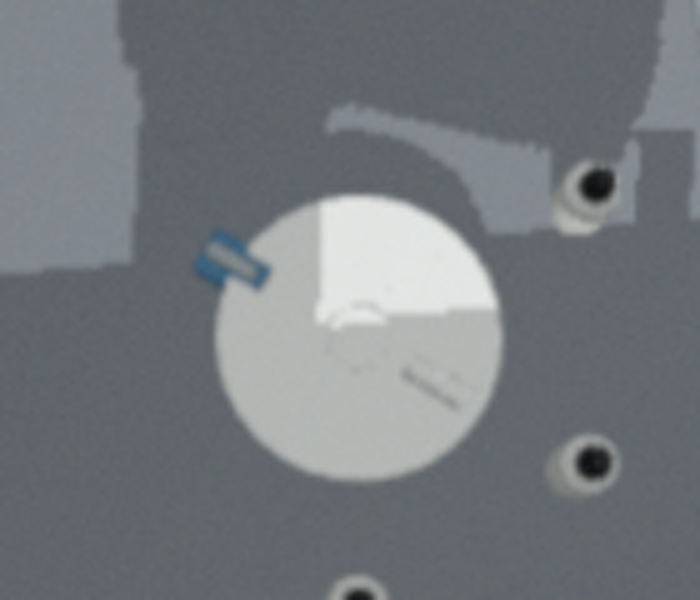

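Request:
{"api": "move_arm", "payload": {"increments": [[0, 0, 0, 0, 0], [0, 0, 0, 0, 0], [0, 0, 0, 0, 0]]}}

```text
t: 12.7
tool_pos: [0.6894, -0.0906, 0.2256]
tool_rot: [-3.028, 0.836, -0.0]
contact_force: [0.6, -1.0, 0.1]
opening: -0.0001
```

```bash
python3 - <<'E'
from g import *
st();print(order.finish_job())
E
```

```text
t 12.7 pos [ 0.6894 -0.0906  0.2256] yyaw -120.85 tilt [ 0.  0. -1.] F [ 0.6 -1.   0.1] q [-0.24  0.23  1.46  0.    1.46  1.87]
the job is handed in; nothing more can be done
None
```

The middle-sized palette is closed, with the lid's notch over the pin and the job handed in at 12.7 s of the 51 s allowed.

I pushed the lid about 162° clockwise with the shut fingertips against the side of the rib. I then backed off and pressed straight down on the centre pad.

- **Alignment before pressing:** both camera views put the notch and pin within about 1° of each other, against ±2.3° of play. The visible notch width came out about 3 mm narrower than the 13 mm given, which I put down to blur and viewing angle.
- **Lid home:** the tool went down about 8 mm, well past the 1–2 mm where a misaligned lid would stop. It then stopped hard: the force rose from 7 to 25 N with only 0.3 mm more travel. The last pictures show the pin lying in the notch.
- **Surroundings:** in the last top view, the two dropper bottles fully in view stand where they were at the start. The third was at the edge of that picture and looked upright. I did not re-check the tweezers after the last move, but the hand worked only over the lid while it was down.
- **Hand clear:** the TCP was at a height of 0.226 m, clear of everything, with no contact force beyond sensor noise.

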